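Load the sample tube through the counter's dust flap

TASK

Load the tall slim metal sample tube into the white bench counter: keeping it upright, cap up, push the sprung dust flap in the counter's top open with the tube itself, down until the tube stands fully home on the bottom of the well, then let go and leave it standing there. Do not drop it in, and do not touch the flap with the gripper.

Things in the scene. Friction and masses are not known exactly. Their poses are not given: they have to be found in the camera images.
- tube: sample tube: plain aluminium cylinder, 30 mm diameter, 125 mm tall, the top 22 mm a black cap of the same diameter; about 0.22 kg, loose on the bench. Origin: centre of its underside, z up its axis. It changes places with bystanders: a tube of the same metal, cap and diameter but only 65 mm tall, a fat canister (54 wide, 75 tall) and an amber bottle.
- counter: the counter: fixed white box, 240 (x) by 200 (y) by 120 mm high, flat deck, turned a little about the vertical. Origin: centre of its underside. Below the opening in its deck is a well with a flat floor 68 mm below the deck: a tube fully home stands 57 mm proud. The well is wider than the tube: the flap may push the released tube up to 11 mm to -x, against the wall, which is fine.
- port (a point): centre of the rectangular opening in the counter's deck, at deck level (120 mm above the bench, 30 mm to the -x side of the box's centre). The opening is 52 mm (x) by 52 mm (y), with a flush grey border; axes as the counter's, z up.
- flap (a joint): steel dust flap that closes the opening, its top 4.5 mm below the deck. 0 = shut (level); grows to 1.5 rad as it swings down into the well. Hinge along y, 34 mm to the +x side of the opening's centre, 6 mm below the deck; flap 60 mm long. Sprung shut lightly: pushing it open takes about 1 to 4 N, nearly the tube's own weight. It stays leaning on a tube in the well at about 1.0 to 1.45 rad.
Things that resemble listed ones, but are neither listed nor needed, are in the scene too. What is shaped like the tube but red is not meant.

How it is judged:
By the outcome, as a careful person would: the job done as asked, in the order asked, and still so for the second after the job is handed in, with the robot touching nothing.
It also fails if it takes over 42 s, if anything falls off the work surface, if the arm or the gripper's body presses on something with over 40 N, if the wrist force passes 120 N, or if a joint passes its speed limit or range.

ROBOT

A 6-joint arm with a two-finger parallel gripper is mounted at the origin on the work surface. World frame = base frame: x ahead of the robot, y to its left, z up, the work surface at z = 0. Lengths are in m, angles in rad, forces in N, time in s.
With the tool pointing down it reaches from about 0.375 to 0.9 m from the base axis. Payload 3.1 kg.
Tool frame: the origin (TCP) lies midway between the tips of the shut fingers; the grasp point (between the pads) lies 19 mm behind it (robot.grip_depth is the distance from the TCP to the grasp point, in m); z points along the fingers, y is the direction in which the jaws open and shut (so a half turn about z gives the same grasp; the last joint's range is limited). The gripper opens to 87 mm and grips with 3 to 60 N. Pads are 19 mm wide; open, the fingers measure 117 mm over their backs; the gripper's body (75 mm by 190 mm) begins 51 mm behind the grasp point.
Start: joints at [1.145, 0.527, 1.433, -0, 1.181, -0.178], TCP at [0.153, 0.606, 0.223] pointing down, gripper open.
Joint ranges: [-3.08, 3.08], [-0.75, 2.2], [0.22, 2.44], [-1.43, 4.57], [0, 2.65], [-2.85, 2.85]. Speed limits (rad/s): [2.79, 2.79, 3.14, 3.14, 3.14, 3.14].

INTERFACE

Orientations are given as a unit quaternion [x, y, z, w].
In Python, from rig import robot gives the robot as it stands.
- The arm moves only by the tool carry_out, never from a script. Its arguments are lists of equal length, an entry for each row: "dr": the turn, a rotation vector about the world's x, y, z in rad, a list of three; "translation": the shift along the world's x, y, z in cm, a list of three; "grip": the opening, from 0 (shut) to 1 (fully open). A call has 1 to 20 rows; each row is the pose to reach, as a shift and turn from the pose commanded when the call began; what a row does not reach only later rows make up. A row lasts 1/12 s, in which the tool goes at most 41.7 mm and 7.16 degrees, less where a joint would pass 70% of its speed; a pose out of reach is approached as far as the arm can. A call with a gripper value outside its range is refused whole. The fingers move at their own pace and stop on an object; "newtons" is the grip in N (left out, the last holds). Time passes only in rows, so rows that repeat a pose let the fingers close. It gives the time, the measured TCP pose, the force and the opening at its end, in the units of the state.
- robot.get_obs(): the state, without advancing time (a new reading comes with each control period).
- robot.camera(name): name is "side" or "top" or "wrist"; returns a dict with "color" (420x560x3 uint8, blue, green, red), "camera_matrix" (3x3 intrinsics, pixels), "T" (4x4, takes a point from camera to world coordinates). Camera axes: x right, y down, z forward; pixel columns grow to the right and rows downward; lengths in m; the calibration is good to about 2 mm. The wrist camera is an equidistant fisheye: a pixel r from the principal point sees the ray r / f radians off the axis. A picture is of the moment at which its call begins. There is no depth.
- robot.hand_in(): hands the job in, once; it reports no verdict.
The state is a dict: "time": time; "q": joint angles; "joint_velocities": joint speeds; "joint_torque": joint torques, N m; "position": TCP position; "tool_rot": TCP orientation; "ft_force": force on the tool from outside, world axes, zero at the start; "moment": the same for the moment, N m; "grip_width": finger opening in m.
Only numpy, scipy, OpenCV 4.12 (cv2) and the standard library are available. Lean on these libraries where they do the work, as an engineer would, in place of code of your own. Each camera call takes 0.05 s, during which the arm holds its last target. There are 200 camera calls.

## Working session

There is one attempt and no reset: what is moved stays moved. The work goes in short steps, Python scripts to look and compute and a tool call to move; the robot and the scene stay as the last step left them, time stands still between calls to the robot, and variables do not carry over. Pictures are saved under pics/ and viewed, about 8 in all and at most 12, crops included, and the job is handed in when it is done.

Besides the shell and the picture viewer there is one more tool, called after "Call:" as name(argument=value, ...), one argument or row to a line, values as JSON. carry_out: Moves the arm, as the interface text tells. Its arguments: {"type":"object","properties":{"dr":{"type":"array"},"translation":{"type":"array"},"grip":{"type":"array"},"newtons":{"type":"number"}},"required":["dr","translation","grip"]}

```bash
mkdir -p pics; ls
cat > h.py <<'E'
import numpy as np, cv2
from rig import robot
def ray(c,u,v,fish=False):
    K=c["camera_matrix"];x=(u-K[0,2])/K[0,0];y=(v-K[1,2])/K[1,1]
    if fish:
        r=np.hypot(x,y);d=np.array([x/r*np.sin(r),y/r*np.sin(r),np.cos(r)]) if r>0 else np.array([0,0,1.])
    else: d=np.array([x,y,1.])
    T=np.array(c["T"]);return T[:3,3],T[:3,:3]@d
def onz(c,u,v,z,fish=False):
    o,d=ray(c,u,v,fish);return o+d*(z-o[2])/d[2]
def proj(c,p):
    T=np.array(c["T"]);q=T[:3,:3].T@(np.array(p)-T[:3,3]);K=c["camera_matrix"]
    return K[0,0]*q[0]/q[2]+K[0,2],K[1,1]*q[1]/q[2]+K[1,2]
E
python3 - <<'E'
from h import *
import pickle
for n in("top","side"):
    c=robot.camera(n);cv2.imwrite(f"pics/{n}0.png",c["color"]);pickle.dump(c,open(n+"0.pkl","wb"));print(n,np.round(c["T"],3).tolist(),c["camera_matrix"][0])
o=robot.get_obs();print(o["position"],o["tool_rot"],o["ft_force"],o["time"])
E
```

```text
pics
top [[0.055, -0.975, 0.216, 0.392], [-0.998, -0.054, 0.013, 0.039], [-0.001, -0.216, -0.976, 0.998], [0.0, 0.0, 0.0, 1.0]] [502.74574093   0.         278.35624118]
side [[-0.994, -0.069, 0.083, 0.527], [-0.107, 0.731, -0.674, 0.628], [-0.014, -0.679, -0.734, 0.723], [0.0, 0.0, 0.0, 1.0]] [416.63595603   0.         276.72609505]
[0.15299494 0.60528055 0.22166183] [ 1.23595184e-01  9.92332222e-01 -9.52799853e-04 -2.88487078e-04] [0.0491872  0.27593978 0.19956513] 0.1
```

View pics/top0.png

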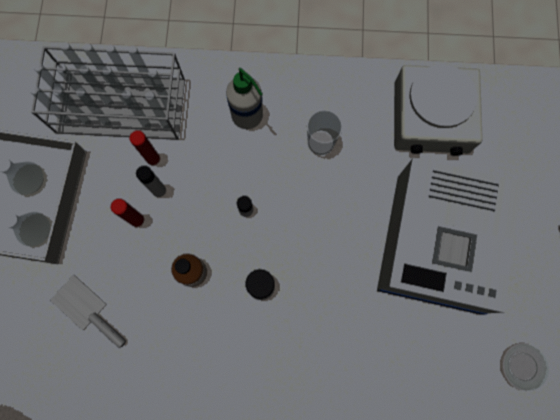

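View pics/side0.png

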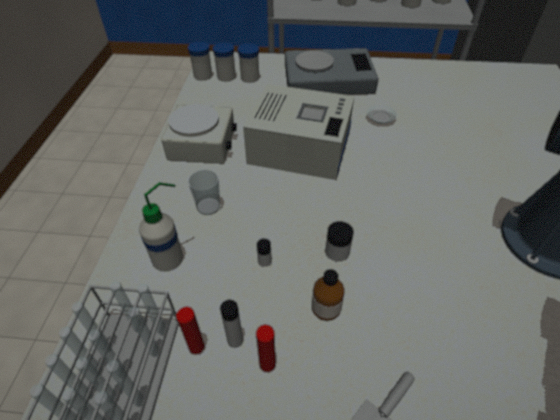

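The tall tube stands between two red ones, with its cap at about (146,174) in the top view and (230,308) in the side view. The port is at about (455,249) in the top view. Next I measure both.

Run:
```python
from h import *
import pickle
t=pickle.load(open("top0.pkl","rb"));s=pickle.load(open("side0.pkl","rb"))
f=lambda im,x,y,w,h,k:cv2.convertScaleAbs(cv2.resize(im[y:y+h,x:x+w],None,fx=k,fy=k,interpolation=cv2.INTER_CUBIC),alpha=1.4)
a=f(t["color"],110,120,70,110,5)[:300*2,:350];b=f(t["color"],380,155,140,160,2.5)[:,:350]
c=f(s["color"],165,285,120,100,3);d=f(s["color"],235,85,130,100,3)
H=np.zeros((600,790,3),np.uint8)
H[:550,:350]=a;H[:300,360:750]=d;H[300:600,360:720]=c
cv2.imwrite("pics/crop1.png",H);cv2.imwrite("pics/crop2.png",f(t["color"],375,155,150,165,3.6)[:600])
for name,c,box in(("tubecap top",t,(135,163,162,190)),("cap side",s,(218,298,242,325))):
    x0,y0,x1,y1=box;g=c["color"][y0:y1,x0:x1].max(2)
    m=(g<45).astype(np.uint8);n,l,st,ce=cv2.connectedComponentsWithStats(m);i=1+st[1:,4].argmax()
    print(name,st[i],ce[i]+[x0,y0],g.min())
```

```text
tubecap top [  1   3  26  24 384] [148.37239583 178.234375  ] 0
cap side [  3   3  17  20 285] [229.20350877 310.56842105] 2
```

View pics/crop1.png

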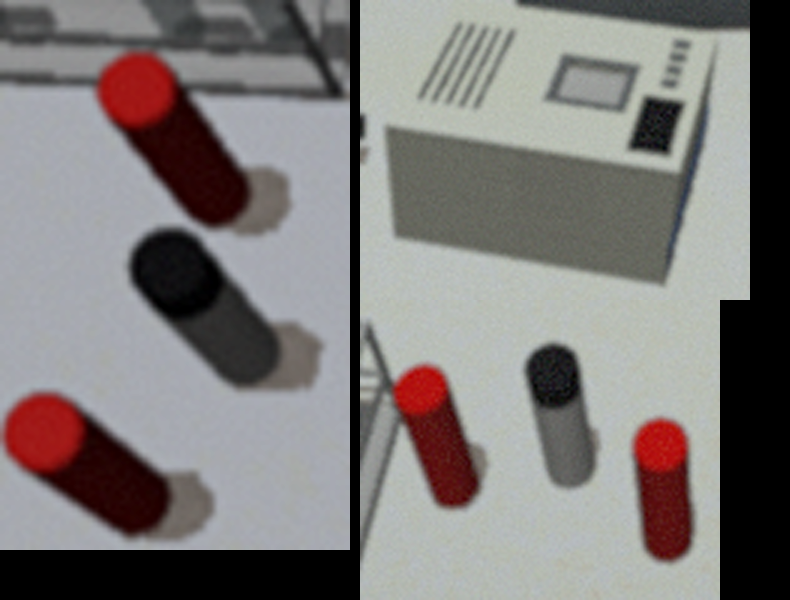

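View pics/crop2.png

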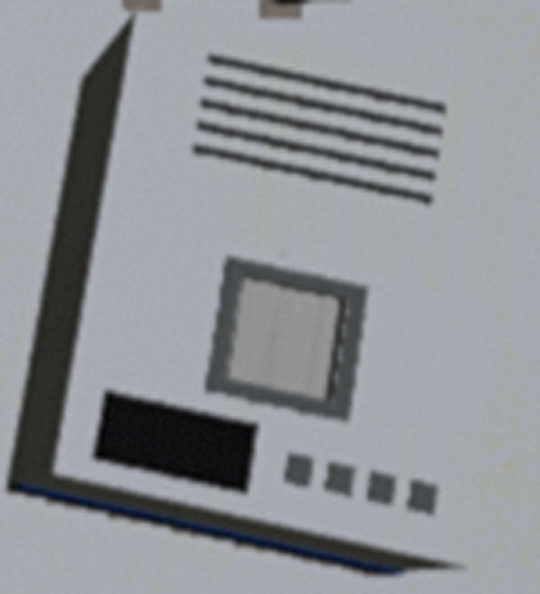

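Run:
```python
from h import *
import pickle
t=pickle.load(open("top0.pkl","rb"));s=pickle.load(open("side0.pkl","rb"))
P=lambda X,Y,k,x,y:((X+.5)/k-.5+x,(Y+.5)/k-.5+y)
r=lambda v:np.round(v,4)
A=P(174,272,5,110,120);B=P(241,349,5,110,120)
print("tube cap",r(onz(t,*A,.125)),"base",r(onz(t,*B,0)))
for X,Y in((138,91),(45,433)): print("red",r(onz(t,*P(X,Y,5,110,120),.125)))
print("side cap",r(onz(s,*P(553-360,372-300,3,165,285),.125)),"side base",r(onz(s,*P(570-360,469-300,3,165,285),0)))
C=[onz(t,*P(X,Y,3.6,375,155),.12) for X,Y in((228,257),(368,288),(347,420),(206,388))]
print("port",r(np.mean(C,0)),[np.round(c[:2],4).tolist() for c in C])
e=(C[0]-C[3]+C[1]-C[2])/2;print("yaw x",np.arctan2(e[1],e[0]),np.linalg.norm(e)); e=(C[0]-C[1]+C[3]-C[2])/2;print("yaw y",np.arctan2(-e[0],e[1]),np.linalg.norm(e))
D=[onz(s,*P(X-360,Y,3,235,85),.12) for X,Y in((563,55),(639,66),(626,110),(545,100))]
print("port side",r(np.mean(D,0)))
from scipy.spatial.transform import Rotation as R
print(R.from_quat(robot.get_obs()["tool_rot"]).as_matrix().round(3))
```

```text
tube cap [0.6452 0.2971 0.125 ] base [0.6501 0.3028 0.    ]
red [0.7136 0.3182 0.125 ]
red [0.583  0.3364 0.125 ]
side cap [0.6471 0.3026 0.125 ] side base [ 0.6497  0.2987 -0.    ]
port [ 0.5406 -0.2622  0.12  ] [[0.5793, -0.2338], [0.5675, -0.3024], [0.5019, -0.2903], [0.5137, -0.2223]]
yaw x -0.17803078066312897 0.06670655879682583
yaw y -0.17104615631167247 0.06930963134976355
port side [ 0.5413 -0.2638  0.12  ]
[[-0.969  0.245 -0.001]
 [ 0.245  0.969 -0.002]
 [ 0.    -0.002 -1.   ]]
```

Two views agree: tube at about (0.648, 0.300), port at about (0.541, -0.263), counter yaw about -0.175. I move above the tube, with the jaws clear of the red tubes.

Call:
carry_out(
  dr=[
    [0,0,0.02],
    [0,0,0.05],
    [0,0,0.07],
    [0,0,0.07],
    [0,0,0.07],
    [0,0,0.07],
    [0,0,0.07],
    [0,0,0.07],
    [0,0,0.07],
    [0,0,0.07],
    [0,0,0.07],
    [0,0,0.07],
    [0,0,0.07],
    [0,0,0.07],
    [0,0,0.07],
    [0,0,0.07],
    [0,0,0.07],
    [0,0,0.07],
    [0,0,0.07],
    [0,0,0.07],
  ],
  translation=[
    [1.5,-0.9,0],
    [4.5,-2.8,0],
    [7.5,-4.6,0],
    [10.5,-6.5,0],
    [13.5,-8.3,0],
    [16.5,-10.2,0],
    [19.5,-12,0],
    [22.5,-13.9,0],
    [25.5,-15.7,0],
    [28.5,-17.6,0],
    [31.5,-19.4,0],
    [34.5,-21.3,0],
    [37.5,-23.1,0],
    [40.5,-25,0],
    [43.5,-26.8,0],
    [46.5,-28.7,0],
    [48.5,-29.9,0],
    [49.5,-30.5,0],
    [49.5,-30.5,0],
    [49.5,-30.5,0],
  ],
  grip=[1,1,1,1,1,1,1,1,1,1,1,1,1,1,1,1,1,1,1,1],
)

```text
time: 1.77
position: [0.6473, 0.301, 0.2218]
tool_rot: [0.089, 0.996, -0.0, -0.001]
ft_force: [0.2, 0.1, 0.3]
grip_width: 0.087
```

Run:
```python
from h import *
import pickle
c=robot.camera("wrist");cv2.imwrite("pics/w1.png",c["color"]);pickle.dump(c,open("w1.pkl","wb"))
o=robot.get_obs();print(o["position"],o["tool_rot"],o["ft_force"]);print(np.round(c["T"],3),c["camera_matrix"])
```

```text
[0.64654828 0.30173624 0.22198526] [ 8.84149339e-02  9.96082918e-01 -2.14669137e-05 -1.27243865e-03] [ 0.31467566 -0.30114143 -0.57755874]
[[ 0.177  0.95   0.256  0.578]
 [ 0.984 -0.171 -0.046  0.314]
 [ 0.     0.26  -0.966  0.384]
 [ 0.     0.     0.     1.   ]] [[325.1922621    0.         278.07511591]
 [  0.         325.1922621  218.20465276]
 [  0.           0.           1.        ]]
```

View pics/w1.png

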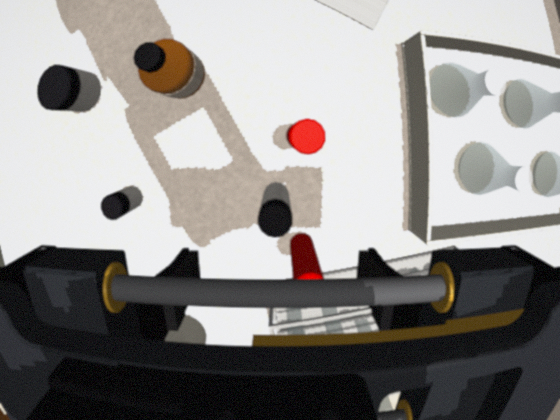

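The cap top is centred at about (275,218), between the open fingers at columns ~195 and ~360.

Run:
```python
from h import *
import pickle
c=pickle.load(open("w1.pkl","rb"))
g=c["color"][150:240,245:310].max(2);m=(g<40).astype(np.uint8)
n,l,st,ce=cv2.connectedComponentsWithStats(m);i=1+st[1:,4].argmax();print(st[i],ce[i]+[245,150])
for p in((275,218),(275,220)):print(onz(c,*p,.125,True))
print("base far edge",onz(c,276,185,0,True))
```

```text
[ 14  50  32  36 919] [274.7616975  217.43960827]
[0.64557651 0.29877693 0.125     ]
[0.64725642 0.2984704  0.125     ]
base far edge [0.63849363 0.30011397 0.        ]
```

Call:
carry_out(
  dr=[
    [0,0,0],
    [0,0,0],
    [0,0,0],
    [0,0,0],
    [0,0,0],
    [0,0,0],
    [0,0,0],
    [0,0,0],
    [0,0,0],
    [0,0,0],
    [0,0,0],
    [0,0,0],
    [0,0,0],
    [0,0,0],
    [0,0,0],
    [0,0,0],
    [0,0,0],
    [0,0,0],
    [0,0,0],
  ],
  translation=[
    [-0.1,-0.2,-1],
    [-0.1,-0.2,-3],
    [-0.1,-0.2,-5],
    [-0.1,-0.2,-7],
    [-0.1,-0.2,-9],
    [-0.1,-0.2,-11],
    [-0.1,-0.2,-12.5],
    [-0.1,-0.2,-13.5],
    [-0.1,-0.2,-13.9],
    [-0.1,-0.2,-13.9],
    [-0.1,-0.2,-13.9],
    [-0.1,-0.2,-13.9],
    [-0.1,-0.2,-13.9],
    [-0.1,-0.2,-13.9],
    [-0.1,-0.2,-13.9],
    [-0.1,-0.2,-13.9],
    [-0.1,-0.2,-13.9],
    [-0.1,-0.2,-13.9],
    [-0.1,-0.2,-13.9],
  ],
  grip=[1,1,1,1,1,1,1,1,1,1,0.6,0.3,0.2,0.2,0.2,0.2,0.2,0.2,0.2],
  newtons=30,
)

```text
time: 3.4
position: [0.6473, 0.2988, 0.0835]
tool_rot: [0.089, 0.996, -0.0, -0.0]
ft_force: [0.3, 0.6, 0.6]
grip_width: 0.0353
```

Call:
carry_out(
  dr=[
    [0,0,0],
    [0,0,0],
    [0,0,0],
    [0,0,0],
    [0,0,0],
    [0,0,0],
  ],
  translation=[
    [0,0,0],
    [0,0,0],
    [0,0,0],
    [0,0,0],
    [0,0,0],
    [0,0,0],
  ],
  grip=[0.1,0,0,0,0,0],
  newtons=30,
)

```text
time: 3.9
position: [0.6472, 0.2988, 0.0835]
tool_rot: [0.089, 0.996, -0.0, -0.0]
ft_force: [-0.2, -1.5, -0.3]
grip_width: 0.0294
```

Call:
carry_out(
  dr=[
    [0,0,0],
    [0,0,0],
    [0,0,0],
    [0,0,0],
    [0,0,0],
    [0,0,0],
    [0,0,0],
    [0,0,0],
    [0,0,0],
    [0,0,0],
  ],
  translation=[
    [0,0,0.5],
    [0,0,2],
    [0,0,4.5],
    [0,0,7],
    [0,0,9.5],
    [0,0,12],
    [0,0,14.5],
    [0,0,17],
    [0,0,18],
    [0,0,18],
  ],
  grip=[0,0,0,0,0,0,0,0,0,0],
)

```text
time: 4.73
position: [0.6488, 0.2996, 0.2672]
tool_rot: [0.089, 0.996, 0.001, 0.003]
ft_force: [0.6, -0.4, -1.2]
grip_width: 0.0296
```

Call:
carry_out(
  dr=[
    [0,0,0],
    [0,0,0],
    [0,0,0],
    [0,0,0],
    [0,0,0],
    [0,0,0],
    [0,0,0],
    [0,0,0],
    [0,0,0],
    [0,0,0],
    [0,0,0],
    [0,0,0],
    [0,0,0],
    [0,0,0],
    [0,0,0],
    [0,0,0],
    [0,0,0],
    [0,0,0],
    [0,0,0],
    [0,0,0],
  ],
  translation=[
    [-0.2,-1,0],
    [-0.6,-3,0],
    [-1.2,-6,0],
    [-1.9,-9.5,0],
    [-2.5,-13,0],
    [-3.2,-16.5,0],
    [-3.9,-20,0],
    [-4.6,-23.5,0],
    [-5.2,-27,0],
    [-5.9,-30.5,0],
    [-6.6,-34,0],
    [-7.3,-37.5,0],
    [-8,-41,0],
    [-8.6,-44.5,0],
    [-9.3,-48,0],
    [-10,-51.5,0],
    [-10.5,-54,0],
    [-10.8,-55.5,0],
    [-10.9,-56.1,0],
    [-10.9,-56.1,0],
  ],
  grip=[0,0,0,0,0,0,0,0,0,0,0,0,0,0,0,0,0,0,0,0],
)

```text
time: 6.4
position: [0.5372, -0.2626, 0.262]
tool_rot: [0.09, 0.996, 0.001, -0.001]
ft_force: [-0.4, 0.2, -2.6]
grip_width: 0.0293
```

Run:
```python
from h import *
import pickle
cs={n:robot.camera(n) for n in("wrist","side","top")};pickle.dump(cs,open("c2.pkl","wb"))
H=np.zeros((600,800,3),np.uint8)
H[:420,:560]=cs["wrist"]["color"];
f=lambda im,x,y,w,h,k:cv2.resize(im[y:y+h,x:x+w],None,fx=k,fy=k)
H[:360,560:800]=f(cs["side"]["color"],265,30,80,120,3)
cv2.imwrite("pics/w2.png",H[:420])
o=robot.get_obs();print(o["position"],o["tool_rot"],o["ft_force"],o["grip_width"],o["q"])
```

```text
[ 0.53816172 -0.26018774  0.26300747] [ 8.80519753e-02  9.96115350e-01  8.37424652e-04 -5.98309714e-04] [ 0.05685552  1.37897132 -2.14381883] 0.02912701531033485 [-6.37536052e-01  4.48269647e-01  1.45482100e+00  8.49535287e-04
  1.24039718e+00 -2.03227635e+00]
```

View pics/w2.png

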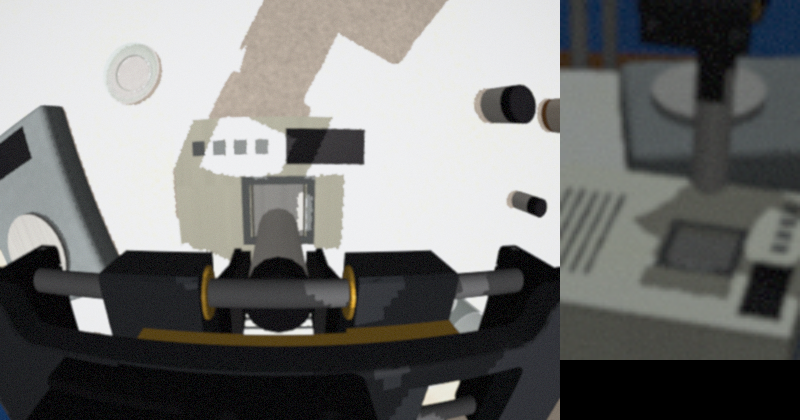

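In the wrist view the port border spans columns 241–316 and rows 176–245, with the tube upright in the jaws. Its lower end shows at (278,210). I cast rays to get the offset.

Run:
```python
from h import *
import pickle
cs=pickle.load(open("c2.pkl","rb"));c=cs["wrist"]
im=c["color"];cv2.imwrite("pics/z.png",cv2.convertScaleAbs(cv2.resize(im[165:260,225:335],None,fx=5,fy=5,interpolation=cv2.INTER_CUBIC),alpha=1.3))
C=[onz(c,*p,.12,True) for p in((241,176.5),(315.5,177),(316,245),(241,245))]
print(np.round(C,4),np.mean(C,0))
# tube underside far edge: z = 0.263-0.0835
e=onz(c,278,209,.1795,True);print("tube far edge",e)
a=np.array([np.cos(.175),-np.sin(.175),0]);print("tube centre",e+.015*a)
```

```text
[[ 0.5017 -0.2915  0.12  ]
 [ 0.5148 -0.2223  0.12  ]
 [ 0.5821 -0.2321  0.12  ]
 [ 0.5687 -0.3056  0.12  ]] [ 0.54181568 -0.26285588  0.12      ]
tube far edge [ 0.525085  -0.2603045  0.1795   ]
tube centre [ 0.5398559  -0.26291612  0.1795    ]
```

View pics/z.png

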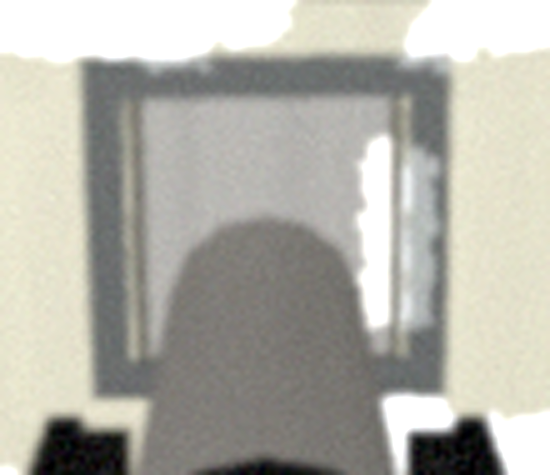

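Tube and port agree to within ~2 mm, with 11 mm clearance per side. I descend and push the flap open.

Call:
carry_out(
  dr=[
    [0,0,0],
    [0,0,0],
    [0,0,0],
    [0,0,0],
    [0,0,0],
    [0,0,0],
    [0,0,0],
    [0,0,0],
    [0,0,0],
    [0,0,0],
    [0,0,0],
    [0,0,0],
    [0,0,0],
    [0,0,0],
    [0,0,0],
    [0,0,0],
    [0,0,0],
    [0,0,0],
    [0,0,0],
    [0,0,0],
  ],
  translation=[
    [0,0,-0.7],
    [0,0,-1.8],
    [0,0,-3],
    [0,0,-4],
    [0,0,-4.8],
    [0,0,-5.3],
    [0,0,-5.8],
    [0,0,-6.2],
    [0,0,-6.6],
    [0,0,-7],
    [0,0,-7.4],
    [0,0,-7.8],
    [0,0,-8.2],
    [0,0,-8.6],
    [0,0,-9],
    [0,0,-9.4],
    [0,0,-9.8],
    [0,0,-10.2],
    [0,0,-10.5],
    [0,0,-10.5],
  ],
  grip=[0,0,0,0,0,0,0,0,0,0,0,0,0,0,0,0,0,0,0,0],
)

```text
time: 8.22
position: [0.5376, -0.2618, 0.1575]
tool_rot: [0.089, 0.996, 0.0, -0.001]
ft_force: [-1.4, -0.7, -1.8]
grip_width: 0.029
```

Run:
```python
from h import *
import pickle
cs={n:robot.camera(n) for n in("wrist","side")};pickle.dump(cs,open("c3.pkl","wb"))
f=lambda im,x,y,w,h,k:cv2.resize(im[y:y+h,x:x+w],None,fx=k,fy=k)
H=np.hstack([f(cs["wrist"]["color"],205,150,150,150,2.6),f(cs["side"]["color"],250,50,100,100,3.9)]);cv2.imwrite("pics/w3.png",H)
o=robot.get_obs();print(o["position"],o["tool_rot"],o["ft_force"],o["moment"],o["grip_width"])
```

```text
[ 0.53764743 -0.26177812  0.1580381 ] [ 8.87196206e-02  9.96056181e-01  3.86791142e-04 -8.74099232e-04] [-1.58029622  0.62387623 -2.62250682] [ 0.09880485  0.37547138 -0.01267279] 0.029199695249381707
```

View pics/w3.png

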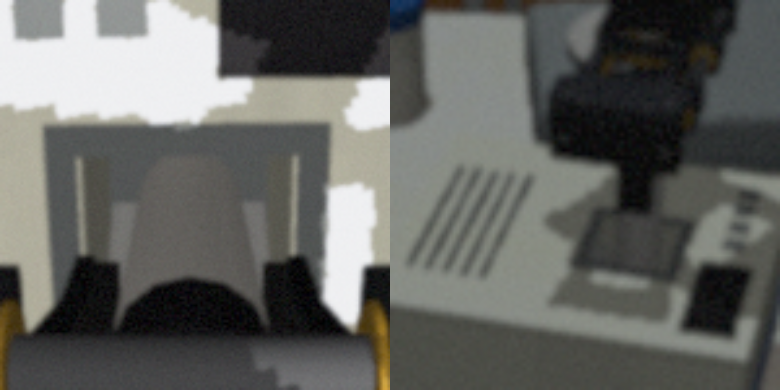

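The tube is through the flap, centred in the opening, and loads are light. I go on slowly toward the floor.

Call:
carry_out(
  dr=[
    [0,0,0],
    [0,0,0],
    [0,0,0],
    [0,0,0],
    [0,0,0],
    [0,0,0],
    [0,0,0],
    [0,0,0],
    [0,0,0],
    [0,0,0],
  ],
  translation=[
    [0,0,-0.3],
    [0,0,-0.7],
    [0,0,-1.1],
    [0,0,-1.4],
    [0,0,-1.6],
    [0,0,-1.8],
    [0,0,-1.9],
    [0,0,-2],
    [0,0,-2],
    [0,0,-2],
  ],
  grip=[0,0,0,0,0,0,0,0,0,0],
)

```text
time: 9.15
position: [0.5381, -0.262, 0.1385]
tool_rot: [0.089, 0.996, 0.0, -0.0]
ft_force: [-0.6, 0.7, -0.8]
grip_width: 0.0293
```

Call:
carry_out(
  dr=[
    [0,0,0],
    [0,0,0],
    [0,0,0],
    [0,0,0],
  ],
  translation=[
    [0,0,-0.05],
    [0,0,-0.1],
    [0,0,-0.15],
    [0,0,-0.15],
  ],
  grip=[0,0,0,0],
)

```text
time: 9.48
position: [0.5383, -0.2621, 0.137]
tool_rot: [0.089, 0.996, -0.0, 0.0]
ft_force: [-1.3, -0.6, -1.2]
grip_width: 0.0295
```

Call:
carry_out(
  dr=[
    [0,0,0],
    [0,0,0],
    [0,0,0],
  ],
  translation=[
    [0,0,-0.05],
    [0,0,-0.1],
    [0,0,-0.1],
  ],
  grip=[0,0,0],
)

```text
time: 9.73
position: [0.5381, -0.262, 0.1359]
tool_rot: [0.089, 0.996, 0.0, -0.0]
ft_force: [-0.8, -0.1, -2.0]
grip_width: 0.0293
```

Call:
carry_out(
  dr=[
    [0,0,0],
    [0,0,0],
    [0,0,0],
  ],
  translation=[
    [0,0,-0.05],
    [0,0,-0.1],
    [0,0,-0.1],
  ],
  grip=[0,0,0],
)

```text
time: 9.98
position: [0.5383, -0.2622, 0.1354]
tool_rot: [0.089, 0.996, -0.0, 0.0]
ft_force: [-1.3, 0.0, 0.7]
grip_width: 0.0294
```

Call:
carry_out(
  dr=[
    [0,0,0],
    [0,0,0],
    [0,0,0],
    [0,0,0],
  ],
  translation=[
    [0,0,-0.05],
    [0,0,-0.1],
    [0,0,-0.1],
    [0,0,-0.1],
  ],
  grip=[0,0,0,0],
)

```text
time: 10.32
position: [0.5386, -0.2623, 0.1354]
tool_rot: [0.089, 0.996, -0.0, 0.001]
ft_force: [-2.6, 1.3, 6.8]
grip_width: 0.0286
```

The tube stopped at TCP z 0.1354, against an expected 0.1355, with the force rising to 7 N, so it is on the floor. I release and retreat straight up.

Call:
carry_out(
  dr=[
    [0,0,0],
    [0,0,0],
    [0,0,0],
    [0,0,0],
    [0,0,0],
    [0,0,0],
    [0,0,0],
    [0,0,0],
    [0,0,0],
    [0,0,0],
    [0,0,0],
    [0,0,0],
  ],
  translation=[
    [0,0,0.1],
    [0,0,0.1],
    [0,0,0.1],
    [0,0,0.1],
    [0,0,0.1],
    [0,0,0.1],
    [0,0,0.1],
    [0,0,0.1],
    [0,0,0.1],
    [0,0,0.1],
    [0,0,0.1],
    [0,0,0.1],
  ],
  grip=[0,0.36,0.4,0.45,0.5,0.6,0.7,0.8,0.85,0.85,0.85,0.85],
)

```text
time: 11.32
position: [0.5382, -0.2621, 0.1351]
tool_rot: [0.089, 0.996, -0.0, 0.0]
ft_force: [0.7, -0.5, 0.5]
grip_width: 0.073
```

Call:
carry_out(
  dr=[
    [0,0,0],
    [0,0,0],
    [0,0,0],
    [0,0,0],
    [0,0,0],
    [0,0,0],
    [0,0,0],
    [0,0,0],
    [0,0,0],
    [0,0,0],
    [0,0,0],
    [0,0,0],
    [0,0,0],
  ],
  translation=[
    [0,0,0.4],
    [0,0,1.2],
    [0,0,2.2],
    [0,0,3.5],
    [0,0,5],
    [0,0,7],
    [0,0,9],
    [0,0,11],
    [0,0,13],
    [0,0,14],
    [0,3,14],
    [0,6,14],
    [0,6,14],
  ],
  grip=[0.85,0.85,0.85,0.85,0.85,0.85,0.85,0.85,0.85,0.85,0.85,0.85,0.85],
)

```text
time: 12.4
position: [0.5372, -0.1971, 0.2757]
tool_rot: [0.087, 0.996, 0.002, -0.001]
ft_force: [-1.1, 0.2, -0.4]
grip_width: 0.0741
```

Run:
```python
from h import *
import pickle
cs={n:robot.camera(n) for n in("wrist","side","top")};pickle.dump(cs,open("c4.pkl","wb"))
f=lambda im,x,y,w,h,k:cv2.resize(im[y:y+h,x:x+w],None,fx=k,fy=k)
H=np.hstack([f(cs["wrist"]["color"],160,130,200,200,2),f(cs["side"]["color"],250,50,100,100,4)]);cv2.imwrite("pics/w4.png",H)
o=robot.get_obs();print(o["position"],o["ft_force"],o["grip_width"],o["time"])
```

```text
[ 0.53840639 -0.20222767  0.27548566] [-0.13361267 -1.00230369  0.32336526] 0.07407306866849585 12.55
```

View pics/w4.png

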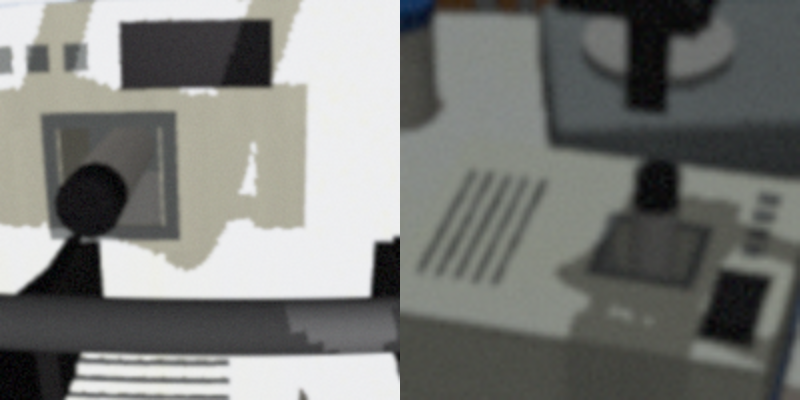

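The tube stands upright in the well, cap up and free of the gripper, with the cap centre at wrist (205,230) and side (314,92). One check on the cap height.

Run:
```python
from h import *
import pickle
cs=pickle.load(open("c4.pkl","rb"))
for z in(.172,.177,.182): print(z,onz(cs["wrist"],205.5,230,z,True)[:2].round(4),onz(cs["side"],314,92,z)[:2].round(4))
print("side bottom of visible cap / deck", proj(cs["side"],(.535,-.262,.177)))
```

```text
0.172 [ 0.5376 -0.2607] [ 0.5404 -0.2719]
0.177 [ 0.5362 -0.2593] [ 0.5403 -0.2637]
0.182 [ 0.5349 -0.2579] [ 0.5401 -0.2556]
side bottom of visible cap / deck (np.float64(316.1555855881521), np.float64(92.48795344538506))
```

```bash
python3 -c "
from rig import robot
print(robot.hand_in(),robot.get_obs()['time'])"
```

```text
the job is handed in; nothing more can be done
the job is handed in; nothing more can be done
```

The tall tube is standing upright, cap up, on the floor of the counter's well, released with the gripper clear of it. I handed the job in at about 12.6 s of the 42 s allowed; it reports no verdict.

- **What I did:** I gripped the tube near its cap, carried it over the port, pushed the flap open with the tube and lowered it slowly to the floor. I then opened the jaws and lifted straight up. By the planned grip height, the fingertips stayed about 15 mm above the deck, so clear of the flap.
- **Fully home:** the tool stopped at height 0.1354 m against an expected 0.1355 m, and the contact force rose to about 7 N.
- **Final pictures:** the tube is upright inside the opening. The cap top fits 177 mm (57 mm proud), but the wrist and side views disagree by about 4 mm sideways at that height. They match best near 180 mm, which I put down to calibration and pixel error.
- **Not checked:** I did not measure the flap's resting angle.

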